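# Roll a rocket body tube into the V-cradle and set it against the stop

## Task

Roll the aluminium tube along the desk by its side, up the ramp and into the V groove of the grey cradle, then push it endwise along the groove until its end rests against the end stop. Only push it with the fingers: do not pick it up or tip it on end. Leave the other things on the desk where they are and finish clear of everything.

Things in the scene. Friction and masses are not known exactly. Their poses are not given: they have to be found in the camera images.
- tube: Plain aluminium tube lying on the desk, 40 mm outside diameter, 140 mm long, 0.10 to 0.20 kg, free to roll; flat dark-looking ends, a thin dark line along its side. Origin at its middle on the centre line (20 mm above the desk at the start); x axis along the tube; y and z turn with it as it rolls. It starts 140 to 210 mm from the groove on the ramp's side, roughly parallel to it.
- cradle: Grey printed V-cradle fixed to the desk, 215 mm long (x = -130 to +85 mm). Origin at desk level on the groove's centre line; x along the groove towards the end stop, y across it away from the ramp, z up. Groove: 30 degree flanks, lowest (1.5 mm) at y = 0; the far one rises to 18.8 mm at y = +30 mm, where a wall 6 mm thick, 34 mm high stands.
- ramp_foot (a point): Middle of the ramp's foot line, at desk level; axes as the cradle's. The ramp runs along the cradle's whole length, from here (cradle y = -60 mm) up to a crest 9.6 mm high at y = -14 mm, from where the groove's near flank drops to its bottom at y = 0.
- seat (a point): Where the middle of the tube must finally be: on the groove's centre line, 24.6 mm above the desk (the height at which the tube lies in the groove), cradle x = +15 mm, 70 mm short of the end stop's face. Axes as the cradle's.
- stop_face (a point): Point on the inner face of the end stop (cradle x = +85 mm, y = 0), 24.6 mm above the desk; axes as the cradle's. The stop is an upright plate 8 mm thick, 36 mm high, from cradle y = -16 to +36 mm. At the start the tube end nearer the stop is about 30 to 60 mm short of this face, measured along the groove.
- nose_cone: White printed nose cone standing upright, 40 mm across the foot, 88 mm tall. Origin under its centre. To be left alone.
- jar: Amber glass jar with black lid, 56 mm across, 75 mm tall. Origin under its centre. To be left alone.
- collar: Short aluminium ring standing flat on the desk, 48 mm outside, 41 mm inside, 30 mm tall. Origin under its centre. To be left alone.
- driver: Screwdriver lying on the desk, about 160 mm long along its x axis, up to about 30 mm thick. Origin under its middle. To be left alone.
Mind the look-alikes: they are no part of the job. Several things look just like the tube: the one meant starts farthest to the robot's right.

How it is judged:
On the way, in this order (a step that is already met when the one before it is completed fails the run):
1. the tube rolls on its side: it has turned by more than about 57 degrees about its own axis while still on the ramp side of the groove (angle between tube's own z axis and vertical above 1 rad and y of tube in the frame of cradle below -0.02 m), for 0.05 s.
2. the tube lies in the V groove (y of tube in the frame of cradle between -0.005 and 0.005 m and z of tube in the frame of cradle below 0.0275 m and angle between the x axis of tube and the x axis of cradle, either way round below 0.06 rad), for 0.2 s.
At the end, for the whole second after the job is handed in: The tube lies at rest in the V groove: centre line within 5 mm of the groove's centre line and less than 27.5 mm above the desk, parallel within 0.06 rad, its end within 3 mm of the end stop (all of step 2 and x of tube in the frame of cradle between 0.012 and 0.019 m and linear speed of tube below 0.01 m/s and angular speed of tube below 0.2 rad/s); the robot touches nothing.
It fails at once if the tube is lifted (its middle more than 45 mm above the desk) (height (world z) of tube above 0.045 m).
It fails at once if the tube is tipped up by more than about 20 degrees (angle between tube's own x axis and vertical below 1.2 rad or angle between tube's own x axis and vertical above 1.94 rad).
It fails at once if another thing on the desk (nose cone, jar, ring or screwdriver) is moved more than 15 mm (distance of any of nose_cone, jar, collar, driver from where it was at the start of the episode above 0.015 m).
It also fails if it takes over 51 s, if anything falls off the work surface, if the arm or the gripper's body presses on something with over 40 N, if the wrist force passes 120 N, or if a joint passes its speed limit or range.

## Robot

A 6-joint arm with a two-finger parallel gripper is mounted at the origin on the work surface. World frame = base frame: x ahead of the robot, y to its left, z up, the work surface at z = 0. Lengths are in m, angles in rad, forces in N, time in s.
With the tool pointing down it reaches from about 0.375 to 0.975 m from the base axis. Payload 3.8 kg.
Tool frame: the origin (TCP) lies on the centre line of the jaws, within the pads' length; the fingertips stand 25 mm ahead of it and the grasp point (between the pads) lies 6 mm ahead of it; y points along the fingers, z is the direction in which the jaws open and shut, and the axes are right-handed (so a half turn about y gives the same grasp; the last joint's range is limited). The gripper opens to 85 mm and grips with 20 to 120 N. Pads are 22 mm wide; open, the fingers measure 114 mm over their backs; the gripper's body (76 mm by 85 mm) begins 54 mm behind the grasp point. The pads swing forward as they close: fully open they stand 13 mm farther back than shut.
Start: joints at [-1.306, 0.264, 1.604, -0, 1.274, -0.037], TCP at [0.201, -0.644, 0.256] pointing down, gripper open.
Joint ranges: [-2.63, 2.63], [-0.94, 2.18], [0.31, 2.57], [-1.31, 4.45], [0, 2.66], [-2.55, 2.55]. Speed limits (rad/s): [2.57, 2.57, 3.14, 3.14, 3.14, 3.14].

## Interface

Orientations are given as a rotation vector (axis times angle).
In Python, from workcell import bot gives the robot as it stands.
- The arm moves only by the shell command python3 -m jog 'ROWS' [FORCE]. ROWS is JSON, a list of rows, each a list of 5 numbers: the shift along the world's x, y, z in mm, then the turn about the world's z in degrees, then the finger opening in mm, from 0 to 85.4. A call has exactly 10 rows; each row is the pose to reach, as a shift and turn from the pose commanded when the call began; what a row does not reach only later rows make up. A row lasts 1/8 s, in which the tool goes at most 62.5 mm and 10.7 degrees, less where a joint would pass 70% of its speed; a pose out of reach is approached as far as the arm can. A call with a gripper value outside its range is refused whole. The fingers move at their own pace and stop on an object; FORCE is the grip in N (left out, the last holds). Time passes only in rows, so rows that repeat a pose let the fingers close, or fill a call up. It gives the time, the measured TCP pose, the force and the opening at its end, in the units of the state.
- bot.read_state(): the state, without advancing time (a new reading comes with each control period).
- bot.read_camera(name): name is "scene" or "top" or "wrist"; returns a dict with "pixels" (480x640x3 uint8, red, green, blue), "fx", "fy", "cx", "cy" (pixels), "R" (3x3) and "t" (3): a world point X has camera coordinates R X + t. Camera axes: x right, y down, z forward; pixel columns grow to the right and rows downward; lengths in m; the calibration is good to about 2 mm. A picture is of the moment at which its call begins. There is no depth.
- bot.finish_job(): hands the job in, once; it reports no verdict.
The state is a dict: "time": time; "q": joint angles; "joint_vel": joint speeds; "joint_torque": joint torques, N m; "tool_pos": TCP position; "tcp_rot": TCP orientation; "wrist_force": force on the tool from outside, world axes, zero at the start; "torque": the same for the moment, N m; "width": opening from 0.0 (shut) to 1.0 (fully open).
Only numpy, scipy, OpenCV 4.12 (cv2) and the standard library are available. Lean on these libraries where they do the work, as an engineer would, in place of code of your own. Each camera call takes 0.05 s, during which the arm holds its last target.

## Working session

There is one attempt and no reset: what is moved stays moved. The work goes in short steps, Python scripts to look and compute and a shell command to move; the robot and the scene stay as the last step left them, time stands still between calls to the robot, and variables do not carry over. Pictures are saved under pics/ and viewed, and the job is handed in when it is done.

```bash
mkdir -p pics; ls
python3 - <<'E'
from workcell import bot
import cv2
s=bot.read_state();print(s)
for n in("scene","top"):
    c=bot.read_camera(n);cv2.imwrite(f"pics/{n}0.png",c["pixels"][:,:,::-1]);print(n,c["fx"],c["cx"],c["cy"],c["R"],c["t"])
E
```

```text
pics
{'time': 0.0, 'q': array([-1.30589786e+00,  2.64770671e-01,  1.60538735e+00,  5.44453870e-06,
        1.27370190e+00, -3.69045018e-02]), 'joint_vel': array([ 0.00077062, -0.00100789, -0.00179432,  0.00019903, -0.00096258,
        0.0015359 ]), 'joint_torque': array([-1.46160266e-03, -5.15122890e+01, -3.67316937e+01, -1.89162365e-04,
        1.30520290e-02, -1.19230100e-05]), 'tool_pos': array([ 0.20045669, -0.6438336 ,  0.25494295]), 'tcp_rot': array([-0.31335782,  2.06141275, -2.05672005]), 'wrist_force': array([ 0.12309654, -0.16740277, -0.13611892]), 'torque': array([ 0.05000484, -0.01654441,  0.01848921]), 'width': 1.0019923065660996}
scene 607.5332293136929 325.51331297032726 236.92897761550023 [[-0.8424003   0.53885023  0.00147034]
 [ 0.29587992  0.46483479 -0.83449607]
 [-0.45035187 -0.7025447  -0.55101193]] [ 0.43917695 -0.10364922  1.45640455]
top 471.0958826009244 313.8579171863431 234.24974944157879 [[-0.02049987 -0.99974134 -0.00984965]
 [-0.99666655  0.02121295 -0.0787769 ]
 [ 0.07896547  0.0082019  -0.99684361]] [-0.00486945  0.54197006  0.92345624]
```

View pics/scene0.png

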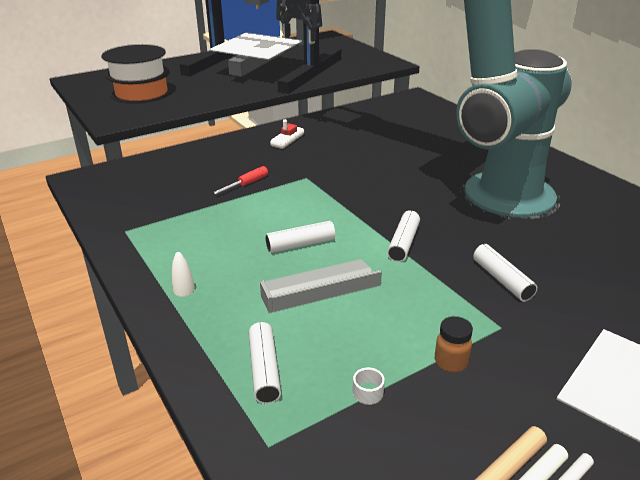

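View pics/top0.png

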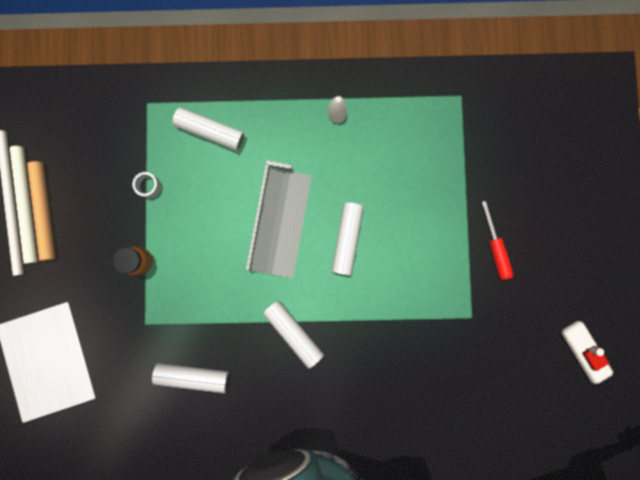

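The top view shows the right-most tube at about (347,238). The cradle's ramp side faces it, with the stop at the upper end near (278,165). I'll measure next.

```bash
cat > h.py <<'E'
import numpy as np,cv2
from workcell import bot
def ray(c,uv,z):
    R=np.array(c["R"]);t=np.array(c["t"])
    d=R.T@np.array([(uv[0]-c["cx"])/c["fx"],(uv[1]-c["cy"])/c["fy"],1]);o=-R.T@t
    return o+d*(z-o[2])/d[2]
E
python3 - <<'E'
from h import *
c=bot.read_camera("top");p=c["pixels"]
crop=p[150:290,235:375,::-1];cv2.imwrite("pics/crop0.png",cv2.resize(crop,None,fx=4.2,fy=4.2,interpolation=cv2.INTER_CUBIC))
hsv=cv2.cvtColor(p,cv2.COLOR_RGB2HSV)
m=((hsv[:,:,1]<60)&(hsv[:,:,2]>70)).astype(np.uint8)
cs,_=cv2.findContours(m,0,2)
for k in cs:
    if cv2.contourArea(k)>800:
        r=cv2.minAreaRect(k);b=cv2.boxPoints(r);print(r)
        if 330<r[0][0]<365 and 200<r[0][1]<280:
            for q in b: print("tube z.02",ray(c,q,.02).round(4))
            print("ctr",ray(c,r[0],.02))
        elif 255<r[0][0]<300 and r[0][1]<250: print(b)
E
```

```text
((166.67874145507812, 364.8981018066406), (81.18496704101562, 116.03632354736328), 76.63307189941406)
((588.3404541015625, 351.37530517578125), (66.22415161132812, 28.158300399780273), 58.570438385009766)
((292.75, 334.75), (74.2461929321289, 26.870052337646484), 45.0)
((45.81234359741211, 361.3224182128906), (104.4925765991211, 84.06584167480469), 72.47443389892578)
((347.33050537109375, 238.29360961914062), (20.564598083496094, 72.87398529052734), 10.007979393005371)
tube z.02 [ 0.4648 -0.0486  0.02  ]
tube z.02 [ 0.6087 -0.0775  0.02  ]
tube z.02 [ 0.6005 -0.1181  0.02  ]
tube z.02 [ 0.4569 -0.0887  0.02  ]
ctr [ 0.53229464 -0.08313542  0.02      ]
((278.8919982910156, 218.843994140625), (48.388511657714844, 112.2506103515625), 10.30484676361084)
[[245.04799 269.736  ]
 [265.128   159.29599]
 [312.73602 167.952  ]
 [292.656   278.392  ]]
((16.143205642700195, 201.5028839111328), (147.85487365722656, 27.913963317871094), 83.0189437866211)
((206.77615356445312, 128.218505859375), (72.54103088378906, 20.76299285888672), 21.250505447387695)
((319.4838562011719, 13.36530590057373), (15.115215301513672, 639.5049438476562), 88.54476165771484)
```

View pics/crop0.png

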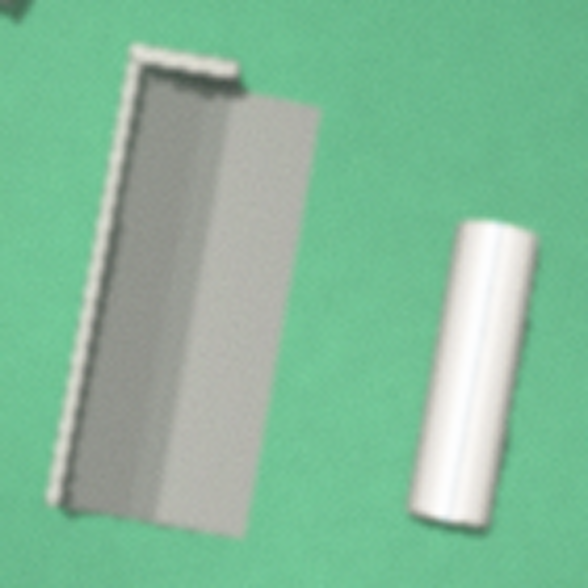

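The crop shows the foot line from (321,105) to (245,538), the crest from (231,95) to (157,517), and the tube to its right. I'll now work out the cradle's frame.

Run:
```python
from h import *
c=bot.read_camera("top")
P=lambda u,v,z:ray(c,(235+u/4.2-.4,150+v/4.2-.4),z)
a,b=P(321,105,0),P(245,538,0)
d=P(231,95,.0096);e=P(157,517,.0096)
w1,w2=P(133,45,.035),P(49,503,.034)
x=(a-b)[:2];print("len",np.linalg.norm(x));th=np.arctan2(x[1],x[0]);print("deg",np.degrees(th),np.degrees(np.arctan2(*(d-e)[1::-1])),np.degrees(np.arctan2(*(w1-w2)[1::-1])))
ex=np.array([np.cos(th),np.sin(th)]);ey=np.array([-ex[1],ex[0]])
L=lambda n,o:print(n,(o[:2]@ex).round(4),(o[:2]@ey).round(4))
for n,o in zip("a b d e w1 w2".split(),(a,b,d,e,w1,w2)):L(n,o)
# scene camera tube
s=bot.read_camera("scene");print(ray(s,(267,236),0))
k=lambda q:ray(c,q,.02)
L("tube",np.array([.5323,-.0831]))
print("tube deg",np.degrees(np.arctan2(-.029,.1438)), ex,ey,a,b)
```

```text
len 0.21587690726756892
deg -10.980256901705124 -10.772049697828601 -11.02140387158151
a 0.6577 0.1147
b 0.4418 0.1147
d 0.6532 0.1584
e 0.4447 0.1576
w1 0.6641 0.2062
w2 0.443 0.2064
[ 0.57560755 -0.14768851  0.        ]
tube 0.5384 0.0198
tube deg -11.401850758018535 [ 0.98169287 -0.19047073] [0.19047073 0.98169287] [ 0.6675141  -0.01269457  0.        ] [0.45558928 0.02842366 0.        ]
```

```bash
cat >> h.py <<'E'
from scipy.spatial.transform import Rotation as Ro
th=np.radians(-11.0);ex=np.array([np.cos(th),np.sin(th)]);ey=np.array([-ex[1],ex[0]])
O=.572*ex+.1725*ey
def loc(p): d=np.array(p[:2])-O; return (1000*np.array([d@ex,d@ey])).round(1)
def wor(x,y): return O+x/1000*ex+y/1000*ey
def st():
    s=bot.read_state();M=Ro.from_rotvec(s["tcp_rot"]).as_matrix()
    print("t",s["time"],"tcp",s["tool_pos"].round(4),"loc",loc(s["tool_pos"]),"yaw jaw",np.degrees(np.arctan2(M[1,2],M[0,2])).round(2),"F",s["wrist_force"].round(1),"w",s["width"].round(3));return s
E
python3 - <<'E'
from h import *
s=st()
print("O",O,"tube",loc((.5323,-.0831)),"start",wor(-34,-204), (1000*(wor(-34,-204)-s["tool_pos"][:2])))
print(Ro.from_rotvec(s["tcp_rot"]).as_matrix().round(2))
E
```

```text
Traceback (most recent call last):
  File "h.py", line 14, in st
    print("t",s["time"],"tcp",s["tool_pos"].round(4),"loc",loc(s["tool_pos"]),"yaw jaw",np.degrees(np.arctan2(M[1,2],M[0,2])).round(2),"F",s["wrist_force"].round(1),"w",s["width"].round(3));return s
                                                                                                                                                                         ^^^^^^^^^^^^^^^^
AttributeError: 'float' object has no attribute 'round'
```

```bash
sed -i 's/s\["width"\].round(3)/round(s["width"],3)/' h.py
python3 - <<'E'
from h import *
s=st()
print("O",O,"tube",loc((.5323,-.0831)),"start",wor(-34,-204), (1000*(wor(-34,-204)-s["tool_pos"][:2])))
print(Ro.from_rotvec(s["tcp_rot"]).as_matrix().round(2))
E
```

```text
t 0.25 tcp [ 0.2006 -0.6442  0.2556] loc [-252.2 -766.6] yaw jaw -72.71 F [ 0.3 -1.  -0.8] w 1.001
O [0.5944053  0.06018794] tube [ -33.6 -152.5] start [ 0.52210494 -0.1335765 ] [321.55042621 510.60937593]
[[-0.95 -0.    0.3 ]
 [-0.3   0.   -0.95]
 [-0.   -1.   -0.  ]]
```

```bash
python3 -m jog '[[32,51,0,6.2,40],[64,102,0,12.3,40],[96,153,0,18.5,40],[129,204,0,24.7,40],[161,255,-20,30.8,40],[193,306,-40,37,40],[225,357,-60,43.2,40],[257,408,-80,49.4,40],[289,459,-100,55.5,40],[321,510,-125,61.7,40]]'
python3 - <<'E'
from h import *
st()
c=bot.read_camera("scene");cv2.imwrite("pics/s1.png",c["pixels"][:,:,::-1])
E
```

```text
time: 1.5
tool_pos: [0.5193, -0.1386, 0.1341]
tcp_rot: [-1.113, 1.345, -1.348]
wrist_force: [1.5, -1.1, 0.3]
width: 0.469
t 1.5 tcp [ 0.5193 -0.1386  0.1341] loc [ -35.8 -209.5] yaw jaw -10.8 F [ 1.5 -1.1  0.3] w 0.469
```

View pics/s1.png

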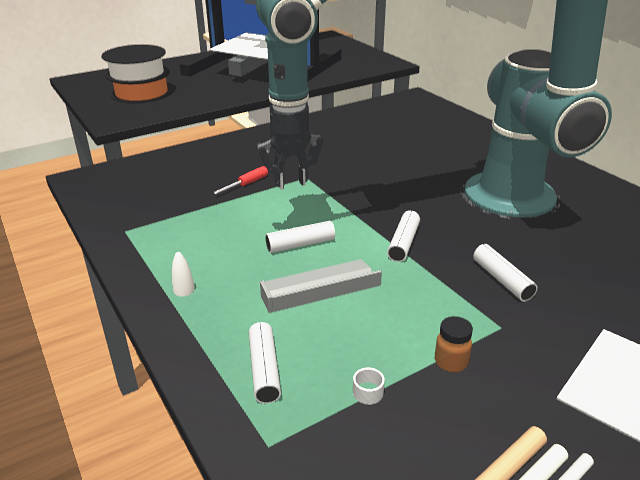

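The gripper hangs behind the tube, with tips near (282,187) and (304,184) and the jaw line parallel to it. I'll go down.

```bash
python3 -m jog '[[0,0,-20,0,40],[0,0,-40,0,40],[0,0,-60,0,40],[0,0,-75,0,40],[0,0,-85,0,40],[0,0,-90,0,40],[0,0,-94,0,40],[0,0,-94,0,40],[0,0,-94,0,40],[0,0,-94,0,40]]'
python3 - <<'E'
from h import *
st()
c=bot.read_camera("scene");cv2.imwrite("pics/s2.png",cv2.resize(c["pixels"][130:310,190:430,::-1],None,fx=3,fy=3))
E
```

```text
time: 2.8
tool_pos: [0.5183, -0.1404, 0.0405]
tcp_rot: [-1.112, 1.349, -1.35]
wrist_force: [0.3, 0.2, -0.1]
width: 0.468
t 2.8 tcp [ 0.5183 -0.1404  0.0405] loc [ -36.4 -211.4] yaw jaw -11.01 F [ 0.3  0.2 -0.1] w 0.468
```

View pics/s2.png

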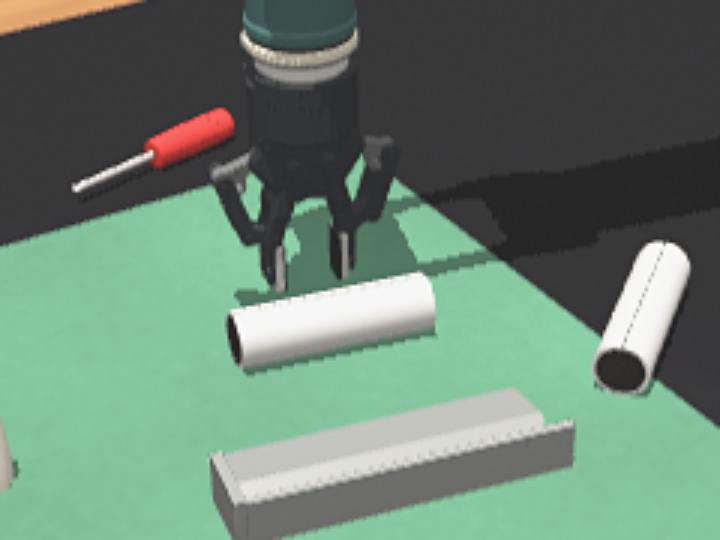

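```bash
python3 -m jog '[[1,6,-4,0,40],[2,12,-7,0,40],[3,18,-7,0,40],[5,24,-7,0,40],[6,29,-7,0,40],[7,35,-7,0,40],[8,41,-7,0,40],[9,47,-7,0,40],[10,53,-7,0,40],[12,60,-7,0,40]]'
python3 - <<'E'
from h import *
st()
c=bot.read_camera("scene");cv2.imwrite("pics/s3.png",cv2.resize(c["pixels"][130:310,190:430,::-1],None,fx=3,fy=3))
c=bot.read_camera("top");cv2.imwrite("pics/t3.png",cv2.resize(c["pixels"][120:300,220:400,::-1],None,fx=3,fy=3))
E
```

```text
time: 4.1
tool_pos: [0.53, -0.0799, 0.0331]
tcp_rot: [-1.112, 1.349, -1.349]
wrist_force: [-0.7, -0.9, -0.3]
width: 0.467
t 4.1 tcp [ 0.53   -0.0799  0.0331] loc [ -36.5 -149.8] yaw jaw -11.02 F [-0.7 -0.9 -0.3] w 0.467
```

View pics/s3.png

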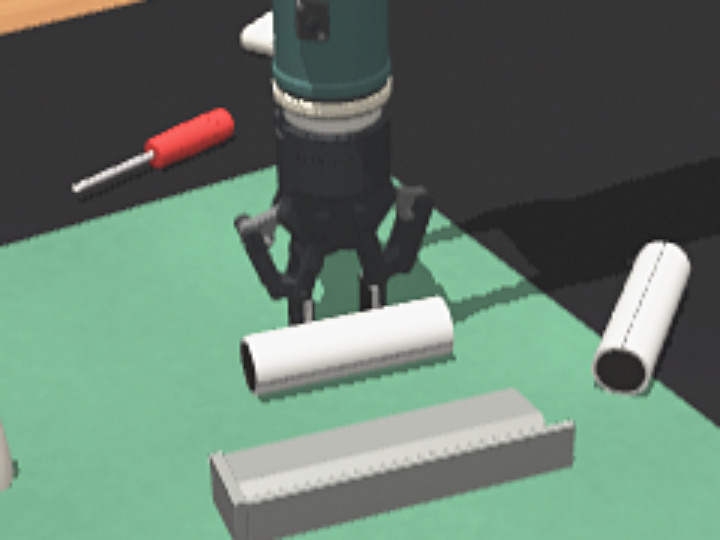

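View pics/t3.png

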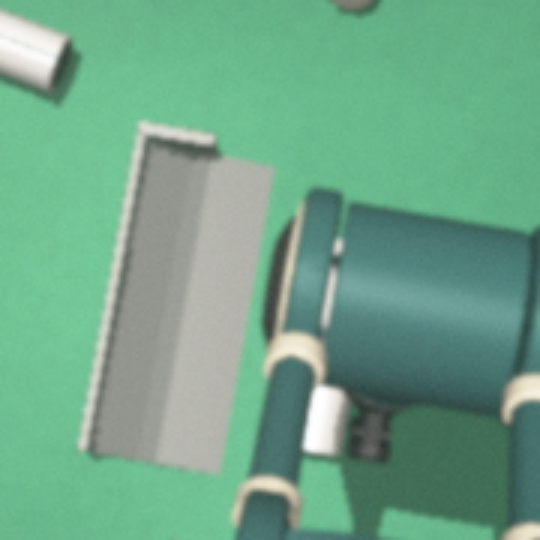

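The dark line has moved from the top to the tube's front at about (360,375), so it is rolling and staying parallel. I'll keep pushing.

```bash
python3 -m jog '[[1,6,0,0,40],[2,12,0,0,40],[3,17,0,0,40],[5,23,0,0,40],[6,29,0,0,40],[7,35,0,0,40],[8,41,0,0,40],[9,46,0,0,40],[10,51,0,0,40],[11,55,0,0,40]]'
python3 - <<'E'
from h import *
st()
c=bot.read_camera("scene");cv2.imwrite("pics/s4.png",cv2.resize(c["pixels"][130:310,190:430,::-1],None,fx=3,fy=3))
E
```

```text
time: 5.45
tool_pos: [0.541, -0.0249, 0.0331]
tcp_rot: [-1.112, 1.349, -1.349]
wrist_force: [0.4, -0.3, 0.2]
width: 0.47
t 5.45 tcp [ 0.541  -0.0249  0.0331] loc [-36.1 -93.8] yaw jaw -11.0 F [ 0.4 -0.3  0.2] w 0.47
```

View pics/s4.png

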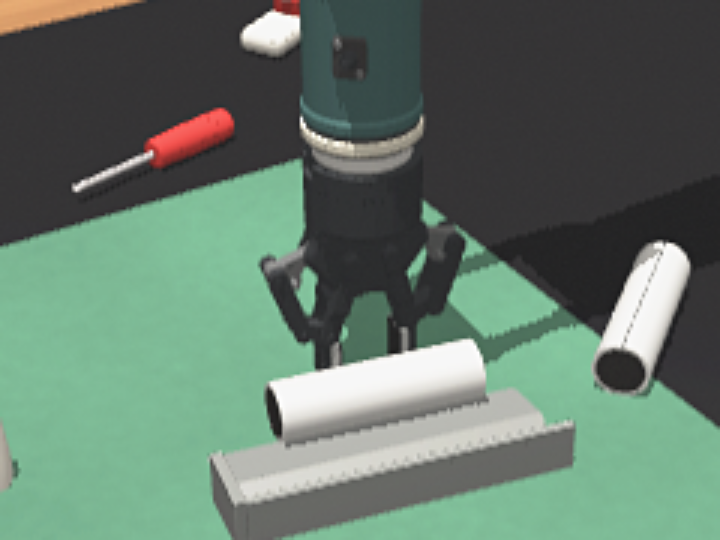

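The tube is at the ramp's foot and the tips are behind it at (333,355) and (402,340). Next is up the ramp.

```bash
python3 -m jog '[[1,5,0,0,40],[2,10,0,0,40],[3,15,0,0,40],[4,20,0,0,40],[5,25,0,0,40],[6,30,0,0,40],[7,34,0,0,40],[8,38,0,0,40],[8,41,0,0,40],[9,44,0,0,40]]'
python3 - <<'E'
from h import *
st()
c=bot.read_camera("scene");cv2.imwrite("pics/s5.png",cv2.resize(c["pixels"][130:310,190:430,::-1],None,fx=3,fy=3))
E
```

```text
time: 6.75
tool_pos: [0.5513, 0.0165, 0.0348]
tcp_rot: [-1.113, 1.345, -1.352]
wrist_force: [-1.7, -10.1, 8.5]
width: 0.47
t 6.75 tcp [0.5513 0.0165 0.0348] loc [-34.  -51.1] yaw jaw -10.96 F [ -1.7 -10.1   8.5] w 0.47
```

View pics/s5.png

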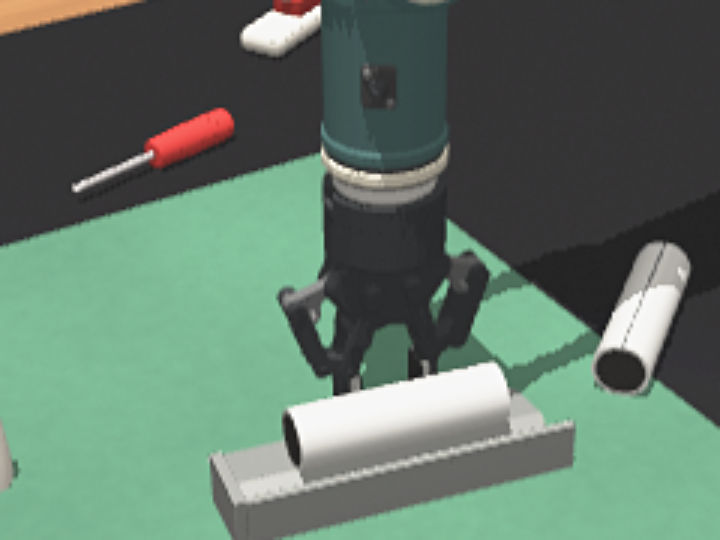

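Contact force has grown to about 10 N back and 8 N up, probably friction on the rolling tube or the tips close to the ramp. I'll raise the fingers as I push, so they move with the tube's rear surface.

```bash
python3 -m jog '[[0,0,2,0,40],[0,0,4,0,40],[0,1,5,0,40],[0,2,6,0,40],[1,3,7,0,40],[1,4,8,0,40],[1,5,8,0,40],[1,6,8,0,40],[1,7,8,0,40],[1,7,8,0,40]]'
python3 - <<'E'
from h import *
st()
c=bot.read_camera("scene");cv2.imwrite("pics/s6.png",cv2.resize(c["pixels"][130:310,190:430,::-1],None,fx=3,fy=3))
E
```

```text
time: 8.05
tool_pos: [0.5509, 0.0258, 0.041]
tcp_rot: [-1.112, 1.349, -1.349]
wrist_force: [-0.7, -1.0, -0.6]
width: 0.471
t 8.05 tcp [0.5509 0.0258 0.041 ] loc [-36.1 -42. ] yaw jaw -11.0 F [-0.7 -1.  -0.6] w 0.471
```

View pics/s6.png

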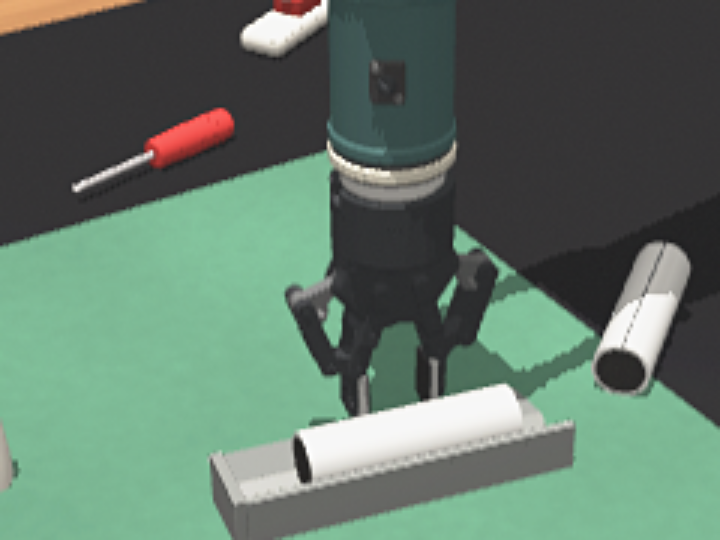

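The force is gone and the tube has dropped into the groove, with its end at (303,455). I'll back off, rise and move behind its free end with the fingers shut.

```bash
python3 -m jog '[[-2,-10,2,0,40],[-3,-14,20,0,40],[-3,-14,50,0,40],[-3,-14,75,0,0],[-15,0,75,0,0],[-40,20,75,0,0],[-65,40,75,0,0],[-85,55,75,0,0],[-94,61,75,0,0],[-94,61,75,0,0]]'
python3 - <<'E'
from h import *
st()
c=bot.read_camera("scene");cv2.imwrite("pics/s7.png",cv2.resize(c["pixels"][130:310,190:430,::-1],None,fx=3,fy=3))
c=bot.read_camera("top");cv2.imwrite("pics/t7.png",cv2.resize(c["pixels"][120:300,220:400,::-1],None,fx=3,fy=3))
E
```

```text
time: 9.35
tool_pos: [0.4565, 0.0871, 0.116]
tcp_rot: [-1.113, 1.348, -1.349]
wrist_force: [0.1, -0.4, 0.2]
width: 0.001
t 9.35 tcp [0.4565 0.0871 0.116 ] loc [-1.405e+02  1.000e-01] yaw jaw -10.94 F [ 0.1 -0.4  0.2] w 0.001
```

View pics/s7.png

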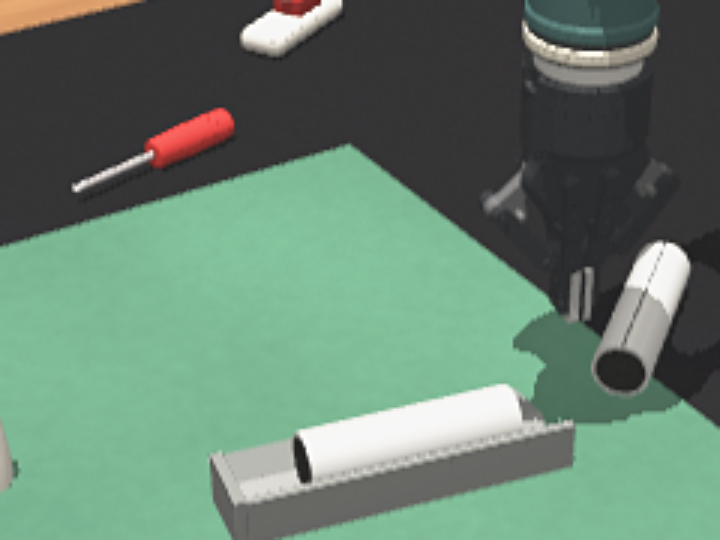

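View pics/t7.png

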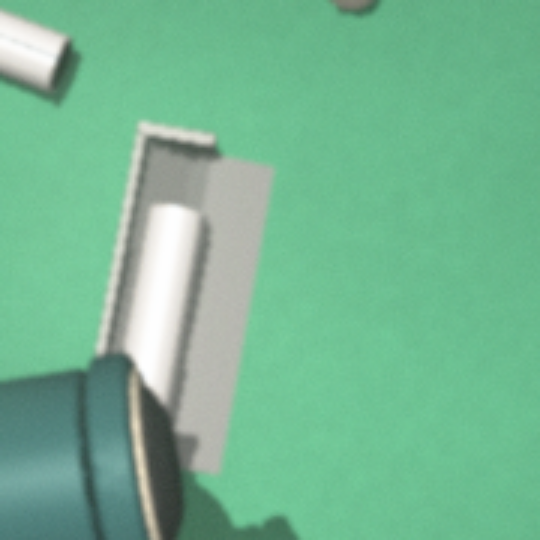

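Run:
```python
from h import *
c=bot.read_camera("top");p=c["pixels"]
P=lambda u,v,z:ray(c,(220+u/3-.3,120+v/3-.3),z)
for n,q in dict(end=(176,205,.040),stop_in=(180,147,.036)).items(): print(n,loc(P(*q)))
hsv=cv2.cvtColor(p,cv2.COLOR_RGB2HSV)
for r in (195,205,215,225):
    g=p[r,:,:].min(axis=1).astype(int);k=[u for u in range(258,300) if g[u]>185];print(r,k[0],k[-1],loc(ray(c,((k[0]+k[-1])/2,r),.0246)))
print("lookalike",[loc(ray(c,q,.02)) for q in((265,310),(283,302),(323,360))])
```

```text
end [40.1 -0.4]
stop_in [79.6  4.3]
195 260 285 [26.6 10.5]
205 258 283 [ 6.  10.9]
215 265 281 [-13.1   2.3]
225 264 279 [-33.5   1.7]
lookalike [array([-202.1,  -15.1]), array([-180.5,  -47.6]), array([-278.4, -145. ])]
```

```bash
python3 -m jog '[[0,1,-15,0,0],[0,1,-30,0,0],[0,1,-45,0,0],[0,1,-60,0,0],[0,1,-68,0,0],[0,1,-74,0,0],[3,0,-74,0,0],[6,0,-74,0,0],[10,-1,-74,0,0],[15,-2,-74,0,0]]'
python3 - <<'E'
from h import *
st()
c=bot.read_camera("scene");cv2.imwrite("pics/s8.png",cv2.resize(c["pixels"][130:310,190:430,::-1],None,fx=3,fy=3))
E
```

```text
time: 10.75
tool_pos: [0.4727, 0.0847, 0.0425]
tcp_rot: [-1.111, 1.349, -1.35]
wrist_force: [-0.7, -0.5, -0.2]
width: 0.004
t 10.75 tcp [0.4727 0.0847 0.0425] loc [-124.2    0.8] yaw jaw -11.0 F [-0.7 -0.5 -0.2] w 0.004
```

View pics/s8.png

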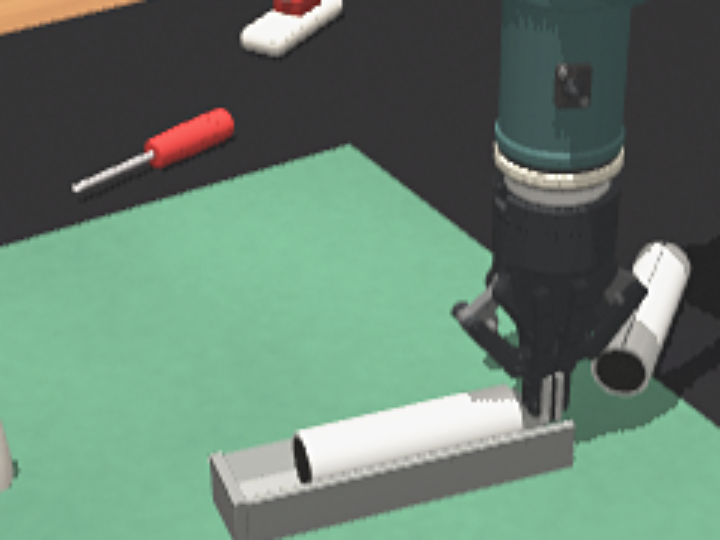

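The shut fingers stand in the groove just behind the tube's free end, near (545,395). I'll push along the groove.

```bash
python3 -m jog '[[5,-1,0,0,0],[10,-2,0,0,0],[14,-3,0,0,0],[19,-4,0,0,0],[24,-5,0,0,0],[29,-6,0,0,0],[33,-6,0,0,0],[37,-7,0,0,0],[41,-8,0,0,0],[43,-8,0,0,0]]'
python3 - <<'E'
from h import *
st()
c=bot.read_camera("scene");cv2.imwrite("pics/s9.png",cv2.resize(c["pixels"][130:310,190:430,::-1],None,fx=3,fy=3))
c=bot.read_camera("top");cv2.imwrite("pics/t9.png",cv2.resize(c["pixels"][140:290,240:340,::-1],None,fx=4,fy=4))
E
```

```text
time: 12.05
tool_pos: [0.5154, 0.0766, 0.0421]
tcp_rot: [-1.112, 1.349, -1.349]
wrist_force: [-0.9, 1.1, -0.0]
width: 0.003
t 12.05 tcp [0.5154 0.0766 0.0421] loc [-80.7   1.1] yaw jaw -11.01 F [-0.9  1.1 -0. ] w 0.003
```

View pics/s9.png

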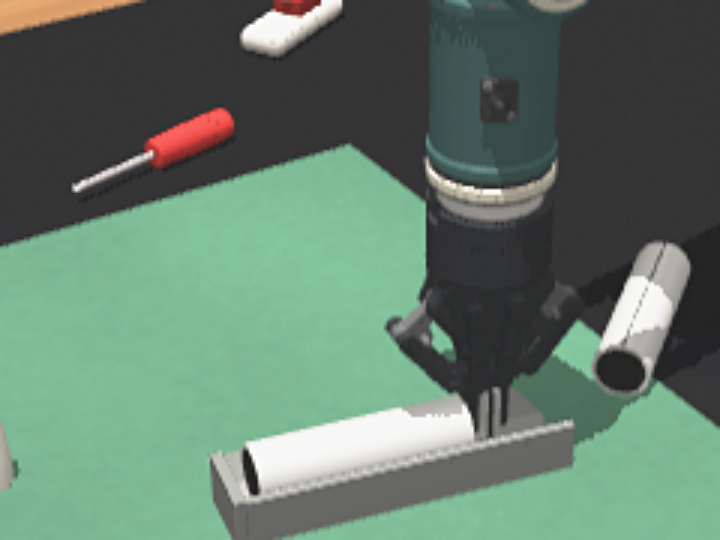

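View pics/t9.png

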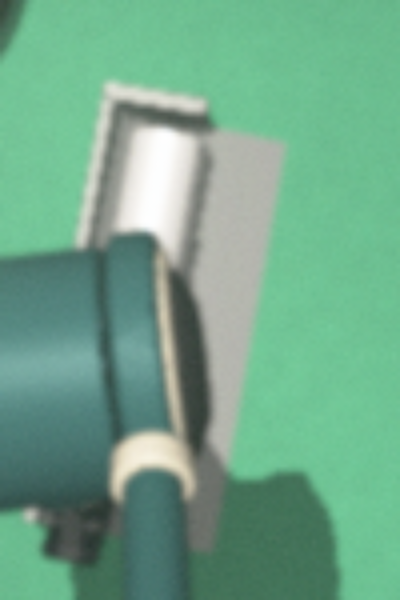

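About 10 mm remain, so I'll push slowly from here.

```bash
python3 -m jog '[[1,0,0,0,0],[2,0,0,0,0],[3,-1,0,0,0],[4,-1,0,0,0],[5,-1,0,0,0],[6,-1,0,0,0],[7,-1,0,0,0],[8,-2,0,0,0],[9,-2,0,0,0],[9,-2,0,0,0]]'
python3 - <<'E'
from h import *
st()
c=bot.read_camera("top");cv2.imwrite("pics/t10.png",cv2.resize(c["pixels"][150:220,250:310,::-1],None,fx=8,fy=8,interpolation=2))
c=bot.read_camera("scene");cv2.imwrite("pics/s10.png",cv2.resize(c["pixels"][240:320,240:400,::-1],None,fx=5,fy=5,interpolation=2))
E
```

```text
time: 13.4
tool_pos: [0.5243, 0.0747, 0.0421]
tcp_rot: [-1.112, 1.349, -1.35]
wrist_force: [-0.2, 0.7, -0.3]
width: 0.002
t 13.4 tcp [0.5243 0.0747 0.0421] loc [-71.5   0.9] yaw jaw -11.01 F [-0.2  0.7 -0.3] w 0.002
```

View pics/t10.png

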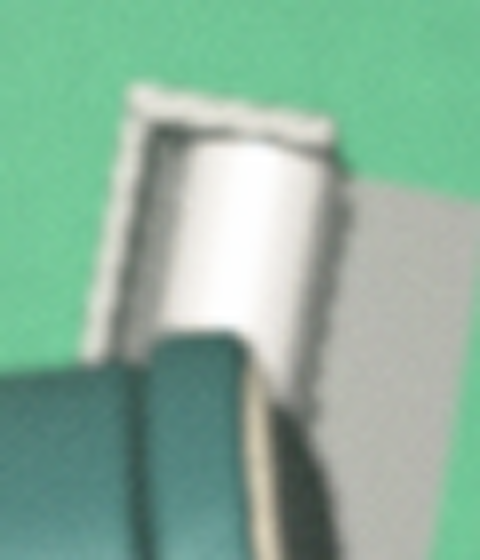

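View pics/s10.png

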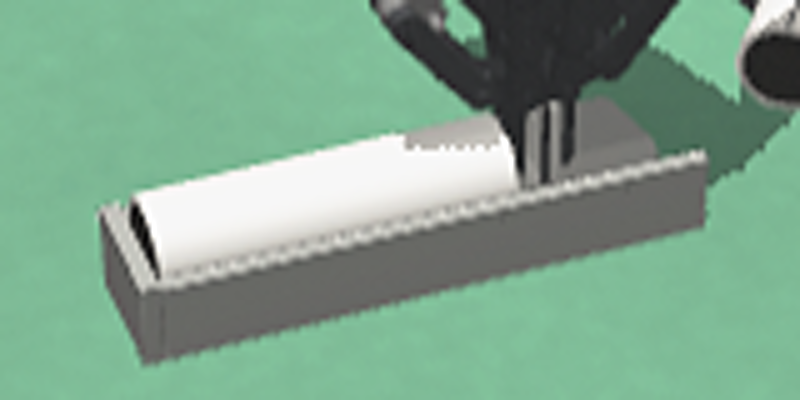

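No stop force yet, and a thin gap remains at the plate near (240,135). I'll push on until I feel contact.

```bash
python3 -m jog '[[0.5,0,0,0,0],[1,0,0,0,0],[1.5,0,0,0,0],[2,0,0,0,0],[2.5,-0.5,0,0,0],[3,-0.5,0,0,0],[3.5,-0.5,0,0,0],[4,-1,0,0,0],[4,-1,0,0,0],[4,-1,0,0,0]]'
python3 -c "from h import *;st()"
```

```text
time: 14.75
tool_pos: [0.5284, 0.0737, 0.0421]
tcp_rot: [-1.111, 1.349, -1.35]
wrist_force: [-1.0, 0.4, -0.1]
width: 0.002
t 14.75 tcp [0.5284 0.0737 0.0421] loc [-67.4   0.7] yaw jaw -11.01 F [-1.   0.4 -0.1] w 0.002
```

```bash
python3 -m jog '[[0.5,0,0,0,0],[1,0,0,0,0],[1.5,0,0,0,0],[2,0,0,0,0],[2.5,-0.5,0,0,0],[3,-0.5,0,0,0],[3,-0.5,0,0,0],[3,-0.5,0,0,0],[3,-0.5,0,0,0],[3,-0.5,0,0,0]]'
python3 - <<'E'
from h import *
st()
c=bot.read_camera("top");cv2.imwrite("pics/t11.png",cv2.resize(c["pixels"][150:220,250:310,::-1],None,fx=8,fy=8,interpolation=2))
c=bot.read_camera("scene");cv2.imwrite("pics/s11.png",cv2.resize(c["pixels"][240:320,240:400,::-1],None,fx=5,fy=5,interpolation=2))
E
```

```text
time: 16.0
tool_pos: [0.5286, 0.0737, 0.042]
tcp_rot: [-1.116, 1.353, -1.347]
wrist_force: [-9.5, 3.1, 8.8]
width: 0.002
t 16.0 tcp [0.5286 0.0737 0.042 ] loc [-67.2   0.7] yaw jaw -11.02 F [-9.5  3.1  8.8] w 0.002
```

View pics/t11.png

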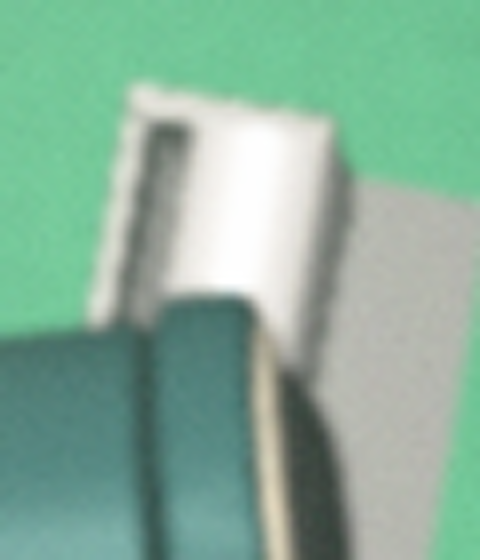

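View pics/s11.png

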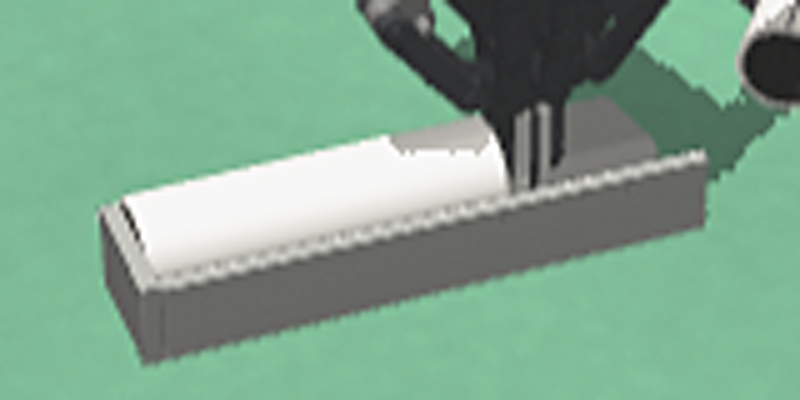

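The force rises to 10 N with no further motion, and the tube's end is up against the plate, so it is seated. I'll back off and rise.

```bash
python3 -m jog '[[-3,0.5,0,0,0],[-8,1,0,0,0],[-16,3,0,0,0],[-25,5,5,0,0],[-30,6,30,0,0],[-30,6,60,0,0],[-30,6,100,0,0],[-45,-30,140,0,0],[-60,-80,150,0,0],[-80,-140,150,0,0]]'
python3 -m jog '[[0,-50,0,0,0],[0,-100,0,0,0],[0,-150,0,0,0],[0,-200,0,0,0],[0,-200,0,0,0],[0,-200,0,0,0],[0,-200,0,0,0],[0,-200,0,0,0],[0,-200,0,0,0],[0,-200,0,0,0]]'
python3 - <<'E'
from h import *
st()
c=bot.read_camera("top");p=c["pixels"];cv2.imwrite("pics/t12.png",cv2.resize(p[150:290,240:350,::-1],None,fx=4,fy=4,interpolation=2))
c2=bot.read_camera("scene");cv2.imwrite("pics/s12.png",c2["pixels"][:,:,::-1])
E
```

```text
time: 17.35
tool_pos: [0.4519, -0.067, 0.1944]
tcp_rot: [-1.11, 1.343, -1.35]
wrist_force: [1.1, -0.7, -1.2]
width: 0.002
time: 18.6
tool_pos: [0.4514, -0.2657, 0.1921]
tcp_rot: [-1.112, 1.349, -1.349]
wrist_force: [-0.3, -0.7, 0.2]
width: -0.002
t 18.6 tcp [ 0.4514 -0.2657  0.1921] loc [ -78.2 -347.2] yaw jaw -10.97 F [-0.3 -0.7  0.2] w -0.002
```

View pics/t12.png

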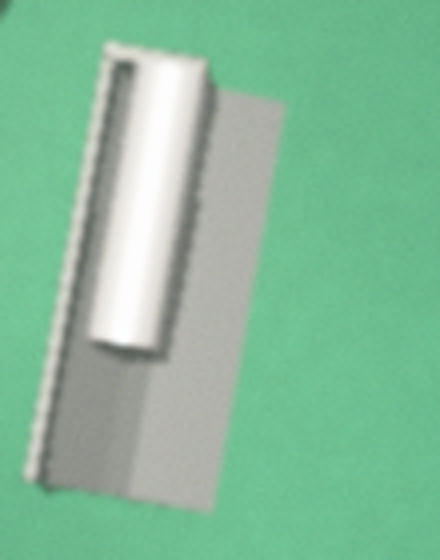

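View pics/s12.png

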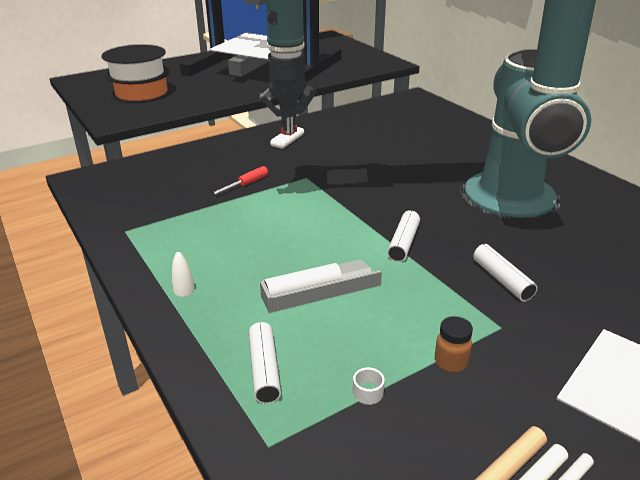

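The tube lies parallel in the groove, its end against the stop at (160,62) in the crop. The other things look unmoved and the arm is clear. I'll do one numeric check before handing in.

Run:
```python
from h import *
c=bot.read_camera("top");P=lambda u,v,z:loc(ray(c,(240+u/4-.4,150+v/4-.4),z))
print("rear end L,R",P(90,340,.0246),P(162,353,.0246),"cradle end foot",P(214,511,0),"axis top/bot",P(172,62,.0446),P(125,343,.0446))
st()
```

```text
rear end L,R [-55.6  16.8] [-55.9 -19.8] cradle end foot [-129.5  -57.9] axis top/bot [86.  -1.1] [-55.3  -3. ]
t 18.75 tcp [ 0.4513 -0.266   0.1921] loc [ -78.3 -347.5] yaw jaw -11.0 F [-0.1  0.  -0.6] w 0.002
```

The rear end is at x ≈ -55.6 mm (ideal -55) and the axis is within about 3 mm of the groove centre, so I'm handing in.

```bash
python3 -c "
from workcell import bot
print(bot.finish_job())"
```

```text
the job is handed in; nothing more can be done
None
```

I rolled the right-most tube across the desk and up the ramp with two fingers set along its side, and it dropped into the V groove. I then pushed its free end with the shut fingers until it met the end stop, backed off and handed in at about 18.8 s; no verdict was reported.

**Last checks:**
- **Against the stop:** pushing raised the wrist force to about 13 N with no further motion. Afterwards the tube's rear end measured x ≈ -55.7 mm in the cradle's frame, against an ideal of -55. That puts its middle at about +14.3 mm, inside the 12 to 19 mm band.
- **In the groove:** its centre line measured 1 to 3 mm off the groove's, and it looked parallel. Image measurement is only good to about 2 mm, and different cradle features put the centre line up to 4 mm apart.
- **Clear of everything:** the arm was well away with no contact force. By eye, the nose cone, jar, ring and screwdriver had not moved; I did not measure them.

**On the way:** the wrist force also rose to about 13 N near the ramp's crest. I raised the fingers while pushing, and the tube went over.

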